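Hold a headspace probe in a culture jar

TASK

Set the white jar with the yellow bored cap upright and centred on the small raised round seat, lowering it gently without dropping it, and let go. Then lift the red-handled probe out of its holder and lower its steel rod, upright, through the hole in the yellow cap without ever touching the jar, until the tip is about halfway down inside the jar, and finish while still holding the probe there in the gripper, still and centred in the hole. Leave the red- and blue-capped jars, the stack of dishes and the pipette tip box where they are.

Things in the scene. Friction and masses are not known exactly. Their poses are not given: they have to be found in the camera images.
- jar: Sample jar, loose, about 160 g: white cylinder 50 mm in diameter, 80 mm tall; its top 20 mm are a yellow cap (also 50 mm wide) with a round through hole 22 mm wide in the middle, open to the hollow inside (44 mm wide, floor 4 mm above the underside). Origin at the centre of the underside, z up. Starts on the bench in any of three jar places.
- jar_mouth (a point): Centre of the hole at the top face of the yellow cap, 80 mm above the jar's underside; its z axis points up out of the jar.
- seat: Raised seat, fixed to the bench: blue-painted base plate 90 x 90 x 10 mm, a steel stem and on it a flat black rubber disc 40 mm in diameter whose top is 45 mm above the bench. Origin at the centre of the underside of the base. Its place and yaw vary and it may change sides with the probe holder.
- seat_top (a point): Centre of the top of the seat's rubber disc, 45 mm above the bench, z up.
- holder: Probe holder, fixed to the bench: grey base 80 x 80 x 10 mm, two upright grey walls, and a level blue top plate 70 x 70 mm, 10 mm thick, its top 115 mm above the bench, with a 15 mm hole in its middle in which the probe hangs. Origin at the centre of the underside.
- probe: Probe, loose, about 110 g: steel rod 8 mm thick, 95 mm long, under a square red handle 24 x 24 mm, 70 mm tall (flats square to the probe's x and y), with a 4 mm black cap. Origin at the rod's lower tip, z up along the rod; handle at z = 95 to 165 mm. Starts upright, hanging in the holder with the handle on the blue plate, tip 20 mm above the bench; lift straight up 95 mm to free it.
- probe_grip (a point): Centre of the probe's red handle, 130 mm above the rod's tip; 150 mm above the bench at the start. Axes as the probe's.
- jar_red: Bystander: closed white jar with a red cap, 50 mm in diameter, 80 mm tall, loose, origin at the centre of the underside.
- jar_blue: Bystander: closed white jar with a blue cap, 50 mm in diameter, 80 mm tall, loose, origin at the centre of the underside.
- tip_box: Bystander beyond the jars, loose: clear box with blue top and white pipette tips, 85 x 120 x 62 mm, origin at the centre of the underside.
- dishes: Bystander beyond the jars, loose: stack of four round grey-lidded dishes, 92 mm in diameter, 52 mm tall, origin at the centre of the underside.
Things that resemble listed ones, but are neither listed nor needed, are in the scene too. Leave any turquoise look-alike of the jar alone. Leave any green look-alike of the probe alone.

How it is judged:
On the way, in this order (a step that is already met when the one before it is completed fails the run):
1. the yellow-capped jar stands centred on the raised seat, let go (horizontal distance between jar and seat_top below 0.01 m and z of jar in the frame of seat_top between -0.003 and 0.003 m and angle between jar's own z axis and vertical below 0.06 rad and contact force between jar and seat above 0.3 N and contact force between jar and the fingers below 0.1 N and linear speed of jar below 0.02 m/s), for 0.2 s.
2. the probe is held clear above its holder or the jar, rod free (height (world z) of probe above 0.115 m and contact force between probe and the fingers above 1 N), for 0.1 s.
At the end, for the whole second after the job is handed in: The jar stands upright on the seat, its axis within 10 mm of the seat's centre, touched by neither gripper nor probe; the gripper holds the probe still and upright (within 5 degrees) with its tip 25 to 60 mm below the top of the yellow cap and within 5 mm of the hole's axis (horizontal distance between jar and seat_top below 0.01 m and z of jar in the frame of seat_top between -0.003 and 0.003 m and angle between jar's own z axis and vertical below 0.06 rad and contact force between jar and seat above 0.3 N and horizontal distance between probe and jar_mouth below 0.005 m and z of probe in the frame of jar_mouth between -0.06 and -0.025 m and angle between probe's own z axis and vertical below 0.09 rad and linear speed of probe below 0.02 m/s and contact force between probe and the fingers above 1 N and contact force between each of probe, the fingers and jar below 0.1 N); the arm keeps its last pose, push and grip.
It fails at once if the probe touches the jar (contact force between probe and jar above 0.3 N).
It fails at once if the jar is dropped (falls free by more than about 10 mm) (linear speed of jar above 0.45 m/s and contact force between jar and the fingers below 0.05 N).
It fails at once if the jar is tipped over (angle between jar's own z axis and vertical above 0.6 rad).
It fails at once if a bystander is shifted by more than 25 mm (distance of any of jar_red, jar_blue, tip_box, dishes from where it was at the start of the episode above 0.025 m).
It also fails if it takes over 59 s, if anything falls off the work surface, if the arm or the gripper's body presses on something with over 40 N, if the wrist force passes 120 N, or if a joint passes its speed limit or range.

ROBOT

A 6-joint arm with a two-finger parallel gripper is mounted at the origin on the work surface. World frame = base frame: x ahead of the robot, y to its left, z up, the work surface at z = 0. Lengths are in m, angles in rad, forces in N, time in s.
With the tool pointing down it reaches from about 0.375 to 0.9 m from the base axis. Payload 3.1 kg.
Tool frame: the origin (TCP) lies at the very end of the fingers, on their centre line; the grasp point (between the pads) lies 19 mm behind it (manip.hold_point_z is the distance from the TCP to the grasp point, in m); y points along the fingers, z is the direction in which the jaws open and shut, and the axes are right-handed (so a half turn about y gives the same grasp; the last joint's range is limited). The gripper opens to 85 mm and grips with 20 to 120 N. Pads are 22 mm wide; open, the fingers measure 114 mm over their backs; the gripper's body (76 mm by 85 mm) begins 54 mm behind the grasp point. The pads swing forward as they close: fully open they stand 13 mm farther back than shut.
Start: joints at [1.111, 0.527, 1.433, -0, 1.181, -0.178], TCP at [0.174, 0.6, 0.205] pointing down, gripper open.
Joint ranges: [-3.08, 3.08], [-0.75, 2.2], [0.22, 2.44], [-1.43, 4.57], [0, 2.65], [-2.85, 2.85]. Speed limits (rad/s): [2.79, 2.79, 3.14, 3.14, 3.14, 3.14].

INTERFACE

Orientations are given as a unit quaternion [x, y, z, w].
In Python, from station import manip, eyes, workorder gives the robot as it stands. The module is installed in compiled form; this text tells all that it offers.
- The arm moves only by the shell command python3 -m jog 'ROWS' [OPENING] [FORCE]. ROWS is JSON, a list of rows, each a list of 2 entries, a list of its own where there are three numbers: the shift along the tool's x, y, z in cm, then the turn about the tool's y in rad. A call has 1 to 20 rows; each row is the pose to reach, as a shift and turn from the pose commanded when the call began, along the tool's axes at that moment; what a row does not reach only later rows make up. A row lasts 1/12 s, in which the tool goes at most 41.7 mm and 7.16 degrees, less where a joint would pass 70% of its speed; a pose out of reach is approached as far as the arm can. A call with a gripper value outside its range is refused whole. OPENING is the finger opening in cm, from 0 to 8.54, set as the call begins (- or left out, the last holds). The fingers move at their own pace and stop on an object; FORCE is the grip in N (left out, the last holds). Time passes only in rows, so rows that repeat a pose let the fingers close. It gives the time, the measured TCP pose, the force and the opening at its end, in the units of the state.
- manip.sense(): the state, without advancing time (a new reading comes with each control period).
- eyes.snapshot(name): name is "side" or "top"; returns a dict with "frame" (420x560x3 uint8, red, green, blue), "vfov" (degrees; the focal length in pixels is half the picture's height over the tangent of half this angle, whatever the lens; pixels are square), "cx", "cy" (the principal point, pixels), "rvec" (rotation vector, rad) and "tvec" (3), from world to camera coordinates, as OpenCV has them. Camera axes: x right, y down, z forward; pixel columns grow to the right and rows downward; lengths in m; the calibration is good to about 2 mm. A picture is of the moment at which its call begins. There is no depth.
- workorder.sign_off(): hands the job in, once; it reports no verdict.
The state is a dict: "t": time; "q": joint angles; "qd": joint speeds; "tau": joint torques, N m; "tcp_pos": TCP position; "tool_rot": TCP orientation; "force": force on the tool from outside, world axes, zero at the start; "ft_torque": the same for the moment, N m; "finger_gap": opening from 0.0 (shut) to 1.0 (fully open).
Only numpy, scipy, OpenCV 4.12 (cv2) and the standard library are available. Lean on these libraries where they do the work, as an engineer would, in place of code of your own. Each camera call takes 0.05 s, during which the arm holds its last target. There are 200 camera calls.

## Working session

There is one attempt and no reset: what is moved stays moved. The work goes in short steps, Python scripts to look and compute and a shell command to move; the robot and the scene stay as the last step left them, time stands still between calls to the robot, and variables do not carry over. Pictures are saved under pics/ and viewed, about 8 in all and at most 12, crops included, and the job is handed in when it is done.

```bash
mkdir -p pics; cat > h.py <<'E'
import numpy as np, cv2
from scipy.spatial.transform import Rotation as R
from station import manip, eyes, workorder
def snap(n,save=None):
    s=eyes.snapshot(n)
    if save: cv2.imwrite('pics/'+save,cv2.cvtColor(s['frame'],cv2.COLOR_RGB2BGR))
    return s
def K(s):
    f=s['frame'].shape[0]/2/np.tan(np.radians(s['vfov'])/2)
    return np.array([[f,0,s['cx']],[0,f,s['cy']],[0,0,1]])
def ray(s,px):
    Rm=cv2.Rodrigues(np.array(s['rvec'],float))[0]; t=np.array(s['tvec'],float)
    d=np.linalg.inv(K(s))@np.array([px[0],px[1],1.]); return -Rm.T@t, Rm.T@d
def onplane(s,px,z):
    c,d=ray(s,px); return c+d*(z-c[2])/d[2]
def proj(s,P):
    return cv2.projectPoints(np.array(P,float).reshape(-1,3),np.array(s['rvec'],float),np.array(s['tvec'],float),K(s),None)[0].reshape(-1,2)
E
python3 - <<'E'
from h import *
for n in('side','top'):
    s=snap(n,n+'0.png'); print(n,{k:v for k,v in s.items() if k!='frame'}, ray(s,(280,210)))
st=manip.sense(); print(st, manip.hold_point_z)
print(R.from_quat(st['tool_rot']).as_matrix().round(3))
E
```

```text
side {'vfov': 52.033908199488785, 'cx': 288.1806990478107, 'cy': 212.81995370944884, 'rvec': array([ 2.02570242, -0.79953554,  0.46644021]), 'tvec': array([-0.45993078,  0.28089902,  0.62134062])} (array([ 0.06579471, -0.57748432,  0.58196878]), array([ 0.57976036,  0.61527262, -0.53452973]))
top {'vfov': 45.71517682466646, 'cx': 275.53090812259796, 'cy': 221.89400687386114, 'rvec': array([ 2.1990254 , -2.17508708,  0.10417825]), 'tvec': array([-0.0611992 ,  0.58083906,  1.41435685])} (array([ 0.46538936, -0.03465905,  1.45730441]), array([ 0.10460171, -0.0227251 , -0.99458161]))
{'t': 0.1, 'q': array([ 1.11051447e+00,  5.28402066e-01,  1.43377790e+00, -1.70905715e-06,
        1.18138956e+00, -1.78466970e-01]), 'qd': array([-1.20158327e-03, -2.03674743e-03, -1.03708833e-03, -1.75189374e-03,
        4.41222436e-05,  2.28016400e-04]), 'tau': array([ 1.59905690e-04, -4.43305743e+01, -1.78585517e+01, -1.92447105e-04,
        3.98600227e-03,  1.28828054e-05]), 'tcp_pos': array([0.17345085, 0.59972637, 0.2037126 ]), 'tool_rot': array([ 0.70076207, -0.09952586,  0.09908803, -0.69943455]), 'force': array([-0.74942371,  0.11519816,  0.43083484]), 'ft_torque': array([-0.0082641 ,  0.01140356, -0.01416719]), 'finger_gap': 1.0007023080364374} 0.0187
[[ 0.961 -0.001  0.278]
 [-0.278 -0.002  0.961]
 [-0.    -1.    -0.002]]
```

View pics/top0.png

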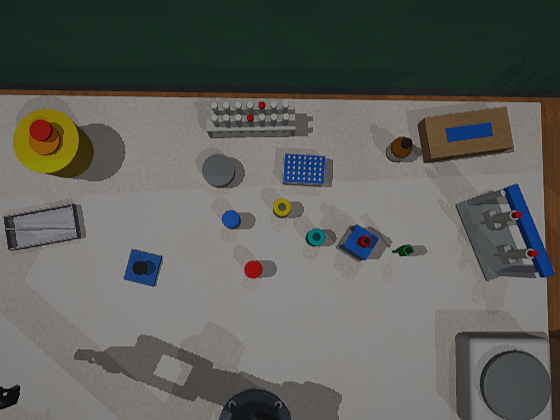

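View pics/side0.png

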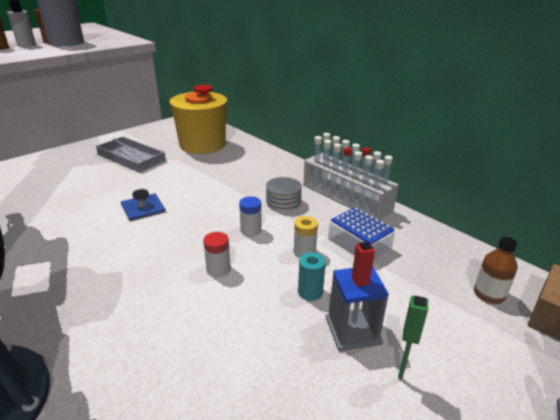

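The top view shows the yellow jar at (282,208), seat at (142,268), holder and probe at (360,242), turquoise jar at (316,237), red cap (253,269), blue cap (231,219) and green probe at (404,250). The side view agrees. Next I'll measure these.

```bash
cat > m.py <<'E'
from h import *
def blobs(s,lo,hi,box,minA=15):
    x0,y0,x1,y1=box; m=cv2.inRange(cv2.cvtColor(s['frame'],cv2.COLOR_RGB2HSV),np.array(lo),np.array(hi))
    k=np.zeros_like(m); k[y0:y1,x0:x1]=m[y0:y1,x0:x1]
    c,_=cv2.findContours(k,cv2.RETR_EXTERNAL,cv2.CHAIN_APPROX_NONE)
    return k,[x for x in sorted(c,key=cv2.contourArea)[::-1] if cv2.contourArea(x)>minA]
E
python3 - <<'E'
from m import *
for n,bx in (('top',dict(jar=(262,190,302,230),tur=(298,220,335,255),red=(238,255,270,285),blue=(215,205,247,235),seat=(115,240,170,295),hold=(332,218,388,268),disc=(125,255,158,285),cap=(350,225,380,260))),
             ('side',dict(jar=(285,205,325,262),seat=(110,180,175,225),disc=(120,180,160,215),hold=(320,262,395,305),red=(195,225,240,255),blue=(230,190,270,220),cap=(345,232,385,290)))):
    s=snap(n)
    C=dict(jar=((20,110,80),(35,255,255),.08),tur=((80,120,40),(97,255,255),.08),red=((0,150,60),(8,255,255),.08),blue=((105,150,60),(125,255,255),.08),
      seat=((100,120,30),(125,255,255),.01),hold=((100,120,30),(125,255,255),.115),disc=((0,0,0),(179,255,55),.045),cap=((0,150,40),(8,255,255),.185))
    for k,b in bx.items():
        lo,hi,z=C[k]; m,c=blobs(s,lo,hi,b)
        for x in c[:2]:
            p=cv2.convexHull(x).reshape(-1,2).astype(float); r=cv2.minAreaRect(x); e=cv2.fitEllipse(x)
            P=np.array([onplane(s,q,z)[:2] for q in p]).astype(np.float32); rr=cv2.minAreaRect(P)
            print(n,k,'px',np.round(e[0],1),np.round(e[1],1),'A',cv2.contourArea(x),'ell->',onplane(s,e[0],z)[:2].round(4),'rect',np.round(rr[0],4),np.round(rr[1],4),round(rr[2],1))
def crop(s,x0,y0,x1,y1,k,o): cv2.imwrite('pics/'+o,cv2.cvtColor(cv2.resize(s['frame'][y0:y1,x0:x1],None,fx=k,fy=k,interpolation=cv2.INTER_CUBIC),cv2.COLOR_RGB2BGR)); 
s=snap('top');t=snap('side')
A=[(s,115,240,170,290),(s,335,215,390,265),(t,110,180,165,230),(t,330,230,400,294)]
import numpy as np
g=[cv2.resize(f['frame'][b:d,a:c],(390,290),interpolation=cv2.INTER_CUBIC) for f,a,b,c,d in A]
cv2.imwrite('pics/c.png',cv2.cvtColor(np.vstack([np.hstack(g[:2]),np.hstack(g[2:])]),cv2.COLOR_RGB2BGR))
E
```

```text
top jar px [281.7 206.8] [16.8 16.9] A 222.0 ell-> [ 0.6193 -0.0706] rect [ 0.6201 -0.0702] [0.0473 0.0474] 45.7
top tur px [315.3 236.9] [16.3 18.6] A 234.0 ell-> [ 0.5365 -0.1648] rect [ 0.5376 -0.1639] [0.0472 0.05  ] 0.3
top red px [252.8 269. ] [16.4 17. ] A 218.0 ell-> [0.4463 0.0071] rect [0.4462 0.008 ] [0.0438 0.0468] 0.6
top blue px [230.4 218.8] [16.4 17. ] A 217.0 ell-> [0.5842 0.0711] rect [0.5836 0.0709] [0.0445 0.0471] 0.7
top seat px [142.4 267.3] [35. 36.] A 905.5 ell-> [0.4468 0.3272] rect [0.4471 0.3271] [0.0902 0.088 ] 76.6
top hold px [360.8 241.8] [29.6 30.1] A 642.5 ell-> [ 0.5227 -0.2846] rect [ 0.5229 -0.2844] [0.0709 0.0712] 58.4
top disc px [139.6 267.7] [12.8 13.8] A 135.0 ell-> [0.4461 0.3264] rect [0.4467 0.3267] [0.0366 0.0364] 1.8
top cap px [364.  241.1] [ 9.8 13.1] A 96.0 ell-> [ 0.5216 -0.2798] rect [ 0.522  -0.2797] [0.0284 0.0286] 56.8
side jar px [305.6 225.6] [19.6 22.6] A 343.5 ell-> [ 0.6088 -0.0792] rect [ 0.6104 -0.079 ] [0.0703 0.046 ] 45.5
side seat px [142.  206.5] [19.8 42.9] A 508.0 ell-> [0.4414 0.3214] rect [0.4441 0.3236] [0.0906 0.085 ] 76.7
side disc px [140.4 194.5] [ 7.9 13.3] A 79.5 ell-> [0.4423 0.3195] rect [0.4421 0.3196] [0.0413 0.0302] 72.9
side hold px [359.4 285.1] [34.5 51.7] A 1018.5 ell-> [ 0.5141 -0.2898] rect [ 0.5174 -0.2875] [0.078  0.0727] 57.6
side red px [215.3 241.6] [18.6 22.9] A 327.0 ell-> [ 4.381e-01 -3.000e-04] rect [ 4.375e-01 -3.000e-04] [0.0586 0.0452] 48.0
side blue px [249.6 204.1] [15.1 18.6] A 207.5 ell-> [0.5765 0.0633] rect [0.5757 0.0629] [0.0639 0.0425] 49.5
```

View pics/c.png

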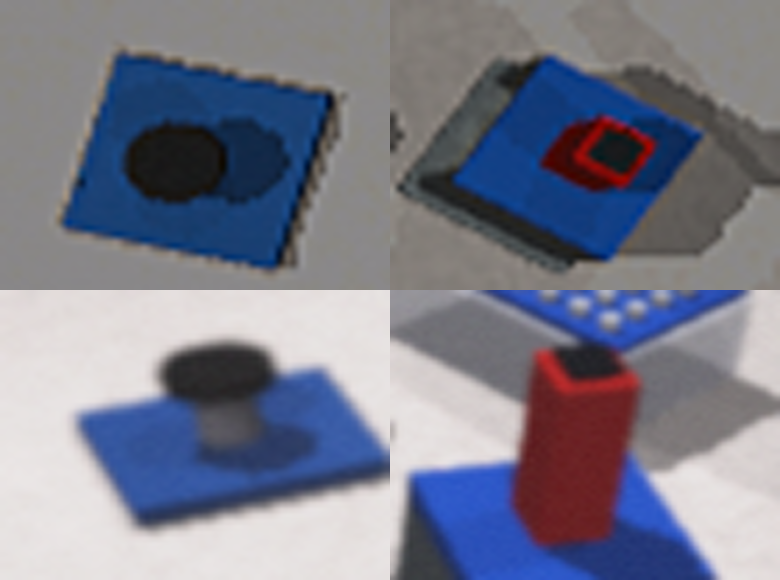

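Crops show the disc concentric on its plate and the handle square to the holder (~58° yaw). I'll cross-check these estimates against the side view and compute the first shift.

```bash
cat >> m.py <<'E'
def go(target,turn=0):
    st=manip.sense(); Rm=R.from_quat(st['tool_rot']).as_matrix()
    d=np.array(target)-st['tcp_pos']; print('tcp',st['tcp_pos'].round(4),'yaw jaw deg',np.degrees(np.arctan2(Rm[1,2],Rm[0,2])).round(2),'down err',Rm[:,1].round(4),'t',st['t'],'shift cm',(Rm.T@d*100).round(2),'F',np.round(st['force'],1),'gap',st['finger_gap'])
def cyl(x,y,z0,z1,r,n=60):
    a=np.linspace(0,2*np.pi,n); return np.vstack([np.c_[x+r*np.cos(a),y+r*np.sin(a),0*a+z] for z in (z0,z1)])
def bb(p): p=np.asarray(p).reshape(-1,2); return np.r_[p.min(0),p.max(0)].round(1)
E
python3 - <<'E'
from m import *
s=snap('side'); t=snap('top')
for nm,lo,hi,box,P in (('jar',(20,110,60),(35,255,255),(285,205,325,262),cyl(.6195,-.0705,.06,.08,.025)),
  ('disc',(0,0,0),(179,255,70),(120,180,160,207),cyl(.4466,.3266,.04,.045,.02)),
  ('red',(0,150,60),(8,255,255),(195,225,240,255),cyl(.4463,.0075,.06,.08,.025)),
  ('handle',(0,120,40),(179,255,255),(350,235,380,262),None)):
    for n,f in (('side',s),('top',t)):
        if n=='top' and nm!='red': continue
        b=box if n=='side' else (238,255,270,285)
        m,c=blobs(f,lo,hi,b)
        if c: print(nm,n,'seen',bb(c[0]), 'pred',None if P is None else bb(proj(f,P)+0))
# probe cap: black on top of the handle
for n,f,box in (('top',t,(358,232,376,250)),('side',s,(350,238,380,254))):
    m,c=blobs(f,(0,0,0),(179,110,75),box,8)
    for x in c: mm=cv2.moments(x); print('cap',n,mm['m10']/mm['m00'],mm['m01']/mm['m00'],cv2.contourArea(x), onplane(f,(mm['m10']/mm['m00'],mm['m01']/mm['m00']),.189))
print('probe tops pred', proj(s,[.522,-.2800,.189]),proj(t,[.522,-.28,.189]))
print('green', onplane(t,(404,250),.15))
go([.6195,-.0705,.13])
E
```

```text
jar side seen [295 216 317 235] pred [294.  215.4 318.1 236.6]
disc side seen [133 190 147 200] pred [132.1 188.8 149.4 198.7]
red side seen [204 233 227 251] pred [203.5 230.9 229.8 254.1]
red top seen [244 261 261 277] pred [243.6 259.8 261.8 278.1]
handle side seen [355 243 374 261] pred None
cap top 366.6818181818182 240.22727272727272 11.0 [ 0.52381967 -0.28580229  0.189     ]
cap side 365.1111111111111 245.15325670498083 43.5 [ 0.52062753 -0.28513378  0.189     ]
probe tops pred [[362.98904824 243.29318712]] [[364.41885442 240.91467222]]
green [ 0.50097495 -0.39187719  0.15      ]
tcp [0.1737 0.6002 0.2045] yaw jaw deg 73.85 down err [-1.e-04 -3.e-04 -1.e+00] t 0.4 shift cm [ 61.47   7.46 -52.03] F [-0.3  0.4 -0.1] gap 1.0000747195594002
```

```bash
python3 -m jog '[[[61.5,4,-52],0],[[61.5,4,-52],0],[[61.5,4,-52],0],[[61.5,4,-52],0],[[61.5,4,-52],0],[[61.5,4,-52],0],[[61.5,4,-52],0],[[61.5,4,-52],0],[[61.5,4,-52],0],[[61.5,4,-52],0],[[61.5,4,-52],0],[[61.5,4,-52],0],[[61.5,4,-52],0],[[61.5,4,-52],0],[[61.5,4,-52],0],[[61.5,4,-52],0],[[61.5,4,-52],0],[[61.5,4,-52],0],[[61.5,4,-52],0],[[61.5,4,-52],0]]' 8.5 40
python3 -c "
from m import *
go([.6195,-.0705,.028])"
```

```text
t: 2.07
tcp_pos: [0.6238, -0.076, 0.1647]
tool_rot: [0.701, -0.099, 0.102, -0.699]
force: [1.3, 0.1, 0.4]
finger_gap: 0.998
tcp [ 0.6238 -0.076   0.1647] yaw jaw deg 73.63 down err [ 0.0047 -0.0031 -1.    ] t 2.0667 shift cm [-0.64 13.66  0.43] F [1.3 0.1 0.4] gap 0.9977000943143944
```

```bash
python3 -m jog '[[[0,3,0],0],[[0,5,0],0],[[0,5,0],0],[[0,5,0],0],[[0,5,0],0]]' >/dev/null
python3 -c "
from m import *
go([.6195,-.0705,.028])"
```

```text
tcp [ 0.6205 -0.0699  0.1156] yaw jaw deg 73.89 down err [ 1.4e-03 -4.0e-04 -1.0e+00] t 2.4833 shift cm [-0.09  8.76 -0.08] F [ 0.7 -1.   0.2] gap 0.9941635625003696
```

```bash
python3 -m jog '[[[-0.1,3,-0.1],0],[[-0.1,5.5,-0.1],0],[[-0.1,7.5,-0.1],0],[[-0.1,8.7,-0.1],0],[[-0.1,8.7,-0.1],0],[[-0.1,8.7,-0.1],0],[[-0.1,8.7,-0.1],0]]' 
python3 -m jog '[[[0,0,0],0],[[0,0,0],0],[[0,0,0],0],[[0,0,0],0],[[0,0,0],0],[[0,0,0],0],[[0,0,0],0],[[0,0,0],0],[[0,0,0],0],[[0,0,0],0],[[0,0,0],0],[[0,0,0],0]]' 4 40
python3 -c "
from m import *
go([.6195,-.0705,.028])
snap('side','s2.png')"
```

```text
t: 3.07
tcp_pos: [0.6202, -0.0711, 0.0294]
tool_rot: [0.7, -0.098, 0.1, -0.7]
force: [-1.4, -1.1, -0.1]
finger_gap: 0.997
t: 4.07
tcp_pos: [0.6197, -0.0709, 0.0291]
tool_rot: [0.7, -0.098, 0.1, -0.7]
force: [-0.2, 1.0, 6.3]
finger_gap: 0.58
tcp [ 0.6197 -0.0709  0.0291] yaw jaw deg 73.85 down err [ 2.4e-03 -5.0e-04 -1.0e+00] t 4.0667 shift cm [-0.03  0.11  0.04] F [-0.2  1.   6.3] gap 0.5796970412820983
```

View pics/s2.png

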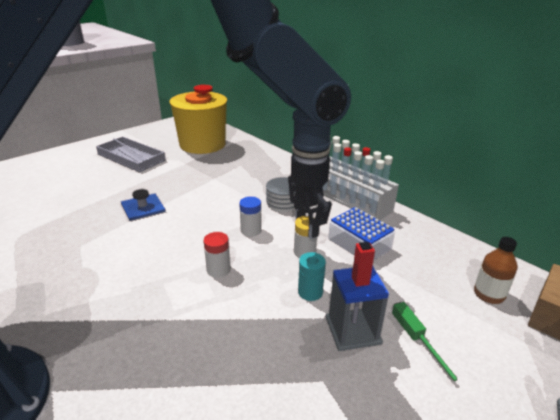

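The jar is between the pads at (305,235), with a gap of 49 mm. The free-standing green look-alike has toppled by itself and isn't near anything I need. Lifting.

```bash
python3 -m jog '[[[0,-0.5,0],0],[[0,-1.5,0],0],[[0,-3,0],0],[[0,-5,0],0],[[0,-7,0],0],[[0,-9,0],0],[[0,-11,0],0],[[0,-12.5,0],0],[[0,-13,0],0],[[0,-13,0],0],[[0,-13,0],0]]'
python3 -c "
from m import *
go([.4466,.3266,.15])"
```

```text
t: 5.03
tcp_pos: [0.6181, -0.0707, 0.1574]
tool_rot: [-0.7, 0.1, -0.099, 0.7]
force: [-0.6, 0.4, -1.0]
finger_gap: 0.577
tcp [ 0.6181 -0.0707  0.1574] yaw jaw deg 73.86 down err [-7.e-04  1.e-04 -1.e+00] t 5.0333 shift cm [-27.52   0.76  33.4 ] F [-0.6  0.4 -1. ] gap 0.577358141978436
```

```bash
python3 -m jog '[[[-0.4,0,0.5],0],[[-1.2,0,1.5],0],[[-2.5,0,3],0],[[-4.1,0,5],0],[[-5.8,0,7],0],[[-7.8,0,9.5],0],[[-9.9,0,12],0],[[-11.9,0,14.5],0],[[-14,0,17],0],[[-16.1,0,19.5],0],[[-18.1,0,22],0],[[-20.2,0,24.5],0],[[-22.2,0,27],0],[[-24.3,0,29.5],0],[[-25.9,0,31.5],0],[[-26.9,0,32.7],0],[[-27.5,0,33.4],0],[[-27.5,0,33.4],0],[[-27.5,0,33.4],0],[[-27.5,0,33.4],0]]'
cat > jar.py <<'E'
from m import *
t=snap('top'); s=snap('side')
for n,f,z in(('top',t,None),('side',s,None)):
    m,c=blobs(f,(20,110,60),(35,255,255),(105,120,200,320),10)
    for x in c[:3]: print(n,bb(x),cv2.contourArea(x))
E
python3 - <<'E'
from m import *
import jar
go([.4466,.3266,.085])
t=snap('top');s=snap('side','s3.png')
p=manip.sense()['tcp_pos']; 
print('pred if held centred', [bb(proj(f,cyl(p[0],p[1],p[2]+.031,p[2]+.051,.025))) for f in (t,s)])
E
```

```text
t: 6.7
tcp_pos: [0.4474, 0.3256, 0.1573]
tool_rot: [0.7, -0.1, 0.099, -0.7]
force: [-0.5, -0.9, -1.9]
finger_gap: 0.581
top [124 259 135 265] 24.0
side [175 120 199 153] 643.0
side [119 126 127 141] 87.0
side [137 128 140 138] 15.5
tcp [0.4479 0.3254 0.1575] yaw jaw deg 73.76 down err [-2.e-04 -4.e-04 -1.e+00] t 6.8 shift cm [-0.15  7.25  0.08] F [ 0.2 -0.1 -2.1] gap 0.5775019462265588
pred if held centred [array([113. , 257.6, 135.3, 277.8]), array([117.8, 125.7, 142.6, 142.5])]
```

View pics/s3.png

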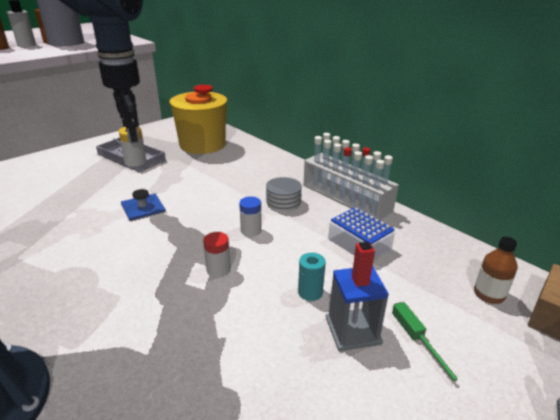

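The jar hangs upright and centred in the gripper at (131,145). Now lowering it over the seat.

```bash
python3 -m jog '[[[-0.1,1,0.1],0],[[-0.1,2.5,0.1],0],[[-0.1,4,0.1],0],[[-0.1,5.3,0.1],0],[[-0.1,6.3,0.1],0],[[-0.1,7,0.1],0],[[-0.1,7.5,0.1],0],[[-0.1,7.6,0.1],0],[[-0.1,7.6,0.1],0],[[-0.1,7.6,0.1],0],[[-0.1,7.6,0.1],0]]'
python3 - <<'E'
from m import *
go([.4466,.3266,.0745])
E
```

```text
t: 7.82
tcp_pos: [0.4472, 0.328, 0.0823]
tool_rot: [-0.7, 0.099, -0.1, 0.7]
force: [0.1, -0.0, -1.5]
finger_gap: 0.581
tcp [0.4472 0.328  0.0823] yaw jaw deg 73.86 down err [ 1.4e-03  7.0e-04 -1.0e+00] t 7.8167 shift cm [-0.02  0.78 -0.15] F [ 0.1 -0.  -1.5] gap 0.5805305186344435
```

```bash
python3 -m jog '[[[0,0.2,-0.1],0],[[0,0.4,-0.1],0],[[0,0.5,-0.1],0],[[0,0.5,-0.1],0],[[0,0.5,-0.1],0],[[0,0.5,-0.1],0]]'
python3 -m jog '[[[0,0.1,0],0],[[0,0.15,0],0],[[0,0.2,0],0],[[0,0.2,0],0],[[0,0.2,0],0]]'
python3 -m jog '[[[0,0.05,0],0],[[0,0.1,0],0],[[0,0.1,0],0],[[0,0.1,0],0]]'
```

```text
t: 8.32
tcp_pos: [0.4465, 0.3267, 0.0766]
tool_rot: [-0.7, 0.099, -0.099, 0.7]
force: [0.7, 0.2, -1.8]
finger_gap: 0.58
t: 8.73
tcp_pos: [0.4464, 0.3267, 0.0745]
tool_rot: [0.7, -0.099, 0.099, -0.7]
force: [0.5, 0.0, -1.6]
finger_gap: 0.585
t: 9.07
tcp_pos: [0.4466, 0.3268, 0.074]
tool_rot: [-0.7, 0.099, -0.099, 0.7]
force: [-0.9, -0.2, 2.5]
finger_gap: 0.577
```

Contact confirmed (the force swung +4 N). Releasing in steps.

```bash
python3 -m jog '[[[0,0,0],0],[[0,0,0],0],[[0,0,0],0],[[0,0,0],0]]' 5.4
python3 -m jog '[[[0,0,0],0],[[0,0,0],0],[[0,0,0],0],[[0,0,0],0],[[0,0,0],0],[[0,0,0],0]]' 8.5
python3 - <<'E'
from m import *
import jar
go([.4466,.3266,.0745]); 
print([bb(proj(snap(n),cyl(.4466,.3266,.105,.125,.025))) for n in('top','side')])
E
```

```text
t: 9.4
tcp_pos: [0.4466, 0.3269, 0.0736]
tool_rot: [-0.7, 0.099, -0.099, 0.7]
force: [0.6, 0.5, 1.4]
finger_gap: 0.635
t: 9.9
tcp_pos: [0.4464, 0.3267, 0.0736]
tool_rot: [0.7, -0.099, 0.099, -0.7]
force: [-0.1, 0.8, 0.0]
finger_gap: 0.995
top [134 259 141 265] 14.5
side [175 120 199 153] 645.0
side [124 159 134 174] 100.0
tcp [0.4464 0.3267 0.0736] yaw jaw deg 73.85 down err [-1.e-04 -1.e-04 -1.e+00] t 10.0 shift cm [ 0.02 -0.09 -0.  ] F [ 0.5  0.4 -0.8] gap 0.9936808120273455
[array([122.3, 258.4, 143.1, 277.3]), array([123.9, 158.7, 147.4, 175.8])]
```

Rise straight up, then check the jar while moving toward the probe.

```bash
python3 -m jog '[[[0,-1,0],0],[[0,-3,0],0],[[0,-6,0],0],[[0,-10,0],0],[[0,-14,0],0],[[0,-18,0],0],[[0,-19,0],0],[[0,-19,0],0]]'
python3 - <<'E'
from m import *
go([.522,-.285,.27])
E
```

```text
t: 10.77
tcp_pos: [0.4487, 0.3279, 0.2687]
tool_rot: [-0.698, 0.096, -0.102, 0.702]
force: [0.2, -0.7, -0.7]
finger_gap: 0.996
tcp [0.4487 0.3279 0.2687] yaw jaw deg 73.87 down err [ 0.0094  0.0043 -0.9999] t 10.7667 shift cm [ 24.07  -0.33 -56.84] F [ 0.2 -0.7 -0.7] gap 0.9964748496892717
```

```bash
python3 -m jog '[[[24,0,-57],0.28],[[24,0,-57],0.28],[[24,0,-57],0.28],[[24,0,-57],0.28],[[24,0,-57],0.28],[[24,0,-57],0.28],[[24,0,-57],0.28],[[24,0,-57],0.28],[[24,0,-57],0.28],[[24,0,-57],0.28],[[24,0,-57],0.28],[[24,0,-57],0.28],[[24,0,-57],0.28],[[24,0,-57],0.28],[[24,0,-57],0.28],[[24,0,-57],0.28],[[24,0,-57],0.28],[[24,0,-57],0.28],[[24,0,-57],0.28],[[24,0,-57],0.28]]'
python3 - <<'E'
from m import *
go([.522,-.285,.2])
t=snap('top','t4.png'); s=snap('side','s4.png')
for n,f in(('top',t),('side',s)):
    m,c=blobs(f,(20,110,60),(35,255,255),(110,155,160,320),10)
    for x in c[:2]: print(n,bb(x),cv2.contourArea(x),cv2.fitEllipse(x))
    print('pred',bb(proj(f,cyl(.4466,.3266,.105,.125,.025))),'top centre',proj(f,[.4466,.3266,.125]))
    # holes (dark inside yellow)
    hh,hi=cv2.findContours(m,cv2.RETR_CCOMP,cv2.CHAIN_APPROX_NONE)
    for x,k in zip(hh,hi[0]):
        if k[3]>=0 and len(x)>4: print(' hole',bb(x),np.round(x.reshape(-1,2).mean(0),1))
g=[cv2.resize(f['frame'][b:d,a:c],(390,390),interpolation=cv2.INTER_CUBIC) for f,a,b,c,d in ((t,105,240,165,300),(s,105,150,175,220))]
cv2.imwrite('pics/c4.png',cv2.cvtColor(np.hstack(g),cv2.COLOR_RGB2BGR))
E
```

```text
t: 12.43
tcp_pos: [0.5181, -0.2856, 0.2632]
tool_rot: [-0.679, 0.196, -0.195, 0.68]
force: [-0.2, 1.0, 0.4]
finger_gap: 0.995
tcp [ 0.5181 -0.2856  0.2632] yaw jaw deg 57.92 down err [-0.0011  0.0012 -1.    ] t 12.4333 shift cm [0.31 6.32 0.26] F [-0.2  1.   0.4] gap 0.9950204066649583
top [123 259 142 276] 247.0 ((131.90003967285156, 267.6662902832031), (17.423479080200195, 18.559986114501953), 72.93901824951172)
pred [122.3 258.4 143.1 277.3] top centre [[131.77759894 267.85256969]]
 hole [127 263 136 272] [131.7 267.7]
side [124 159 146 174] 257.5 ((135.22711181640625, 166.46353149414062), (15.279376029968262, 22.177536010742188), 87.0282211303711)
pred [123.9 158.7 147.4 175.8] top centre [[135.10126267 163.35307671]]
```

View pics/c4.png

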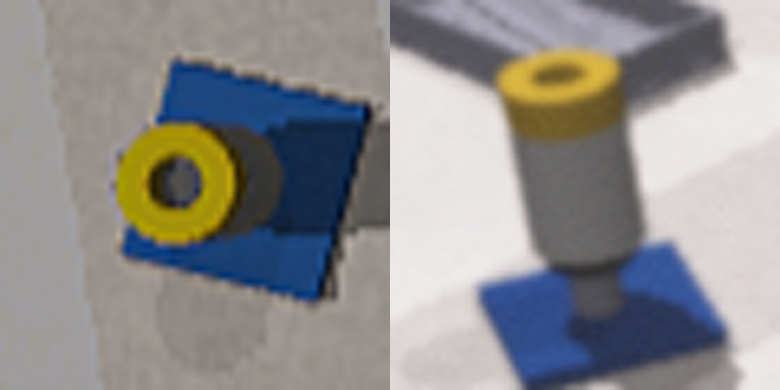

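The jar stands upright on the seat, with the hole at top (131.7,267.7). That is within 0.5 mm of the prediction for (0.4466, 0.3266). Now the probe.

```bash
python3 -m jog '[[[0.2,1,0.2],0],[[0.2,3,0.2],0],[[0.2,4,0.2],0],[[0.2,4,0.2],0],[[0.2,4,0.2],0],[[0.2,4,0.2],0]]' 6 >/dev/null
python3 - <<'E'
from m import *
go([.522,-.285,.132])
E
```

```text
tcp [ 0.5216 -0.2871  0.224 ] yaw jaw deg 57.82 down err [ 6.e-04 -5.e-04 -1.e+00] t 13.0333 shift cm [-0.09  9.2   0.2 ] F [-0.5  0.6 -0.1] gap 0.6998919778437002
```

```bash
python3 -m jog '[[[-0.1,1,0.2],0],[[-0.1,3,0.2],0],[[-0.1,5,0.2],0],[[-0.1,7,0.2],0],[[-0.1,8.5,0.2],0],[[-0.1,9.2,0.2],0],[[-0.1,9.2,0.2],0],[[-0.1,9.2,0.2],0],[[-0.1,9.2,0.2],0],[[-0.1,9.2,0.2],0]]'
python3 - <<'E'
from m import *
go([.522,-.285,.132])
E
```

```text
t: 13.87
tcp_pos: [0.5223, -0.2853, 0.1329]
tool_rot: [0.68, -0.195, 0.197, -0.679]
force: [1.0, -0.7, 0.7]
finger_gap: 0.704
tcp [ 0.5223 -0.2853  0.1329] yaw jaw deg 57.82 down err [ 0.0022 -0.0018 -1.    ] t 13.8667 shift cm [-0.04  0.09  0.01] F [ 1.  -0.7  0.7] gap 0.7038667026282615
```

```bash
python3 -m jog '[[[0,0,0],0],[[0,0,0],0],[[0,0,0],0],[[0,0,0],0],[[0,0,0],0],[[0,0,0],0],[[0,0,0],0],[[0,0,0],0],[[0,0,0],0],[[0,0,0],0],[[0,0,0],0],[[0,0,0],0]]' 1.2 60
python3 - <<'E'
from m import *
go([.522,-.285,.132])
snap('side','s5.png')
E
```

```text
t: 14.87
tcp_pos: [0.5218, -0.2848, 0.1323]
tool_rot: [0.68, -0.196, 0.196, -0.679]
force: [-1.0, 0.6, 5.0]
finger_gap: 0.27
tcp [ 0.5218 -0.2848  0.1323] yaw jaw deg 57.81 down err [ 8.e-04 -6.e-04 -1.e+00] t 14.8667 shift cm [ 0.03  0.03 -0.  ] F [-1.   0.6  5. ] gap 0.2696313770421498
```

View pics/s5.png

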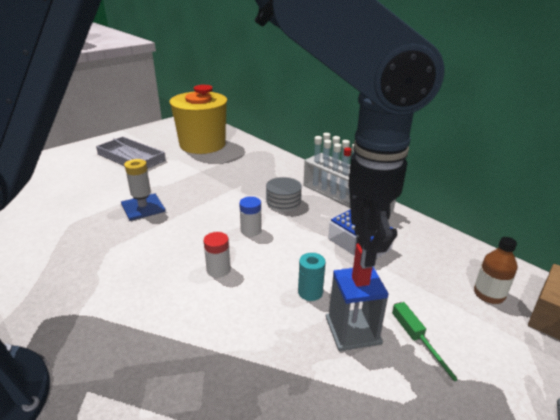

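The handle is gripped at (362,260), with a gap of 23 mm. Lifting straight up.

```bash
python3 -m jog '[[[0,-0.3,0],0],[[0,-1,0],0],[[0,-2,0],0],[[0,-3.2,0],0],[[0,-4.5,0],0],[[0,-6,0],0],[[0,-7.5,0],0],[[0,-9,0],0],[[0,-10.5,0],0],[[0,-12,0],0],[[0,-13.5,0],0],[[0,-14.8,0],0],[[0,-15.7,0],0],[[0,-16,0],0],[[0,-16,0],0],[[0,-16,0],0]]'
python3 - <<'E'
from m import *
go([.4466,.3266,.29])
E
```

```text
t: 16.25
tcp_pos: [0.5211, -0.2844, 0.2912]
tool_rot: [-0.679, 0.196, -0.196, 0.68]
force: [-0.1, 0.2, -1.3]
finger_gap: 0.272
tcp [ 0.5211 -0.2844  0.2912] yaw jaw deg 57.81 down err [-8.e-04  6.e-04 -1.e+00] t 16.25 shift cm [-38.85   0.16  47.74] F [-0.1  0.2 -1.3] gap 0.2715854124658567
```

```bash
python3 -m jog '[[[-0.4,0,0.5],0],[[-1.2,0,1.5],0],[[-2.4,0,3],0],[[-4.1,0,5],0],[[-5.7,0,7],0],[[-7.7,0,9.5],0],[[-9.8,0,12],0],[[-11.8,0,14.5],0],[[-13.8,0,17],0],[[-15.9,0,19.5],0],[[-17.9,0,22],0],[[-19.9,0,24.5],0],[[-22,0,27],0],[[-24,0,29.5],0],[[-26,0,32],0],[[-28.1,0,34.5],0],[[-29.7,0,36.5],0],[[-30.9,0,38],0],[[-31.7,0,39],0],[[-31.7,0,39],0]]' >/dev/null
python3 - <<'E'
from m import *
go([.4466,.3266,.29])
E
```

```text
tcp [0.4588 0.2172 0.2911] yaw jaw deg 58.04 down err [-0.0019  0.0012 -1.    ] t 17.9167 shift cm [-6.83  0.12  8.63] F [-0.7 -1.1 -1.8] gap 0.26787579671114703
```

```bash
python3 -m jog '[[[-0.8,0,1],0],[[-2.4,0,3],0],[[-4,0,5],0],[[-5.6,0,7],0],[[-6.6,0,8.2],0],[[-7,0,8.7],0],[[-7,0,8.7],0],[[-7,0,8.7],0],[[-7,0,8.7],0],[[-7,0,8.7],0],[[-7,0,8.7],0]]' 
cat > rod.py <<'E'
from m import *
go([.4466,.3266,.29])
t=snap('top'); s=snap('side')
p=manip.sense()['tcp_pos']
a,b=proj(s,[p[0],p[1],p[2]-.112]),proj(s,[p[0],p[1],p[2]-.112+.095])
print('rod side pred tip',a,'top',b, 'hole centre side',proj(s,[.4466,.3266,.125]))
g=[cv2.resize(s['frame'][100:220,80:200],(560,560),interpolation=cv2.INTER_CUBIC)]
import sys
cv2.imwrite('pics/%s.png'%sys.argv[1],cv2.cvtColor(g[0],cv2.COLOR_RGB2BGR))
E
python3 rod.py r1
```

```text
t: 18.83
tcp_pos: [0.4482, 0.3242, 0.2917]
tool_rot: [0.679, -0.196, 0.197, -0.679]
force: [1.0, -0.9, -0.9]
finger_gap: 0.272
tcp [0.4482 0.3242 0.2917] yaw jaw deg 57.73 down err [-1.e-04 -3.e-04 -1.e+00] t 18.8333 shift cm [-0.27  0.17  0.12] F [ 1.  -0.9 -0.9] gap 0.2724020881512482
rod side pred tip [[132.14391058 141.83459625]] top [[124.54557663 101.04744803]] hole centre side [[135.10126267 163.35307671]]
```

View pics/r1.png

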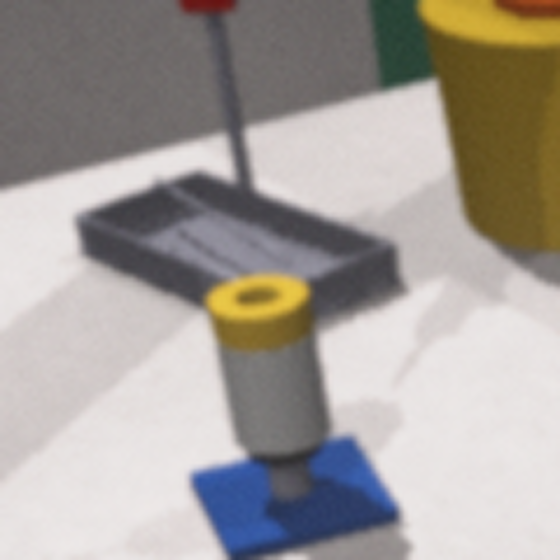

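The rod hangs upright with its tip at side (132.7,140.8), within 1 px of the prediction. It needs a small correction; I'll go to just above the hole.

```bash
python3 -m jog '[[[-0.2,0.5,0.1],0],[[-0.3,1.5,0.1],0],[[-0.3,2.5,0.1],0],[[-0.3,3.3,0.1],0],[[-0.3,3.7,0.1],0],[[-0.3,3.7,0.1],0],[[-0.3,3.7,0.1],0],[[-0.3,3.7,0.1],0],[[-0.3,3.7,0.1],0]]' >/dev/null
sed -i 's/\[100:220,80:200\],(560,560)/[120:180,100:170],(770,660)/;s/^go.*/go([.4466,.3266,.29])/' rod.py; sed -i 's/770,660/700,600/' rod.py
cat >> rod.py <<'E'
for r in range(126,156,3):
    row=s['frame'][r,112:152].astype(int).sum(1); bg=np.median(row); d=np.clip(bg-row-25,0,None); print(r, round(112+(d*np.arange(40)).sum()/max(d.sum(),1),1), int(d.max()), end=' | ')
print(); print('pred axis', proj(s,[[p[0],p[1],z] for z in np.arange(p[2]-.112,p[2]-.03,.02)]).round(1).tolist())
E
python3 rod.py r2
```

```text
tcp [0.4464 0.3278 0.2551] yaw jaw deg 57.81 down err [ 1.e-03  5.e-04 -1.e+00] t 19.6833 shift cm [ 0.08 -3.49 -0.09] F [-0.6 -0.  -1.5] gap 0.26762629311120495
rod side pred tip [[133.42993399 156.22521626]] top [[126.06461082 117.09154621]] hole centre side [[135.10126267 163.35307671]]
126 126.5 83 | 129 120.4 282 | 132 127.0 337 | 135 130.0 349 | 138 123.8 341 | 141 122.3 77 | 144 122.1 22 | 147 137.6 13 | 150 144.1 110 | 153 138.7 135 | 
pred axis [[133.4, 156.2], [131.9, 148.3], [130.4, 140.2], [128.9, 132.0], [127.3, 123.5]]
```

View pics/r2.png

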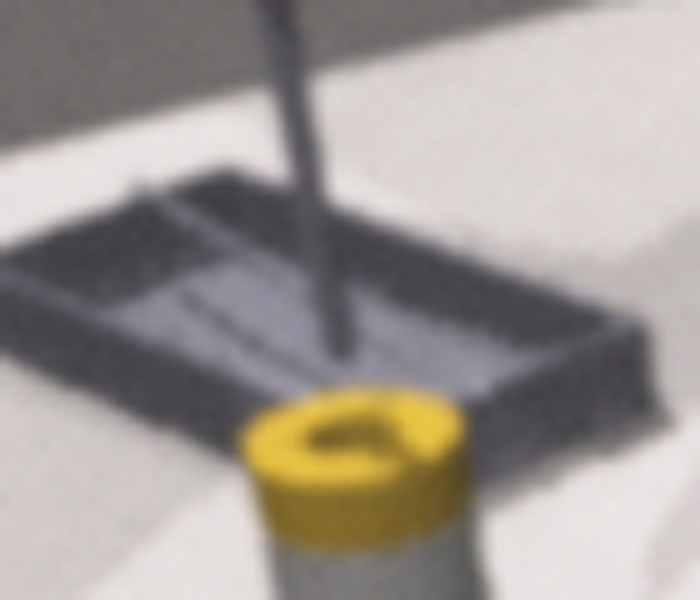

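The rod axis extends to x≈358 at the hole row, against a cap centre of 355 in the 10× crop. That's under 1 mm lateral. A 1 mm correction along the jaws, then a slow descent.

```bash
python3 -m jog '[[[0,0,-0.1],0],[[0,0,-0.1],0],[[0,0.3,-0.1],0],[[0,0.6,-0.1],0],[[0,0.8,-0.1],0],[[0,0.8,-0.1],0],[[0,0.8,-0.1],0],[[0,0.8,-0.1],0]]'
python3 - <<'E'
from m import *
go([.4466,.3267,.195])
E
```

```text
t: 20.45
tcp_pos: [0.4455, 0.3268, 0.2466]
tool_rot: [0.679, -0.196, 0.196, -0.679]
force: [-0.3, -0.5, -0.8]
finger_gap: 0.267
tcp [0.4455 0.3268 0.2466] yaw jaw deg 57.81 down err [-0. -0. -1.] t 20.45 shift cm [0.1  5.16 0.05] F [-0.3 -0.5 -0.8] gap 0.2672611092851515
```

```bash
python3 -m jog '[[[0,0.2,0.05],0],[[0,0.5,0.05],0],[[0,0.8,0.05],0],[[0,1.2,0.05],0],[[0,1.6,0.05],0],[[0,2,0.05],0],[[0,2.4,0.05],0],[[0,2.8,0.05],0],[[0,3.2,0.05],0],[[0,3.6,0.05],0],[[0,4,0.05],0],[[0,4.4,0.05],0],[[0,4.7,0.05],0],[[0,5,0.05],0],[[0,5.15,0.05],0],[[0,5.15,0.05],0],[[0,5.15,0.05],0],[[0,5.15,0.05],0],[[0,5.15,0.05],0]]'
sed -i 's/^for r in.*//;s/^    row=.*//;s/^print(); //' rod.py
python3 rod.py r3
```

```text
t: 22.03
tcp_pos: [0.4459, 0.3273, 0.1953]
tool_rot: [-0.679, 0.196, -0.196, 0.68]
force: [-0.7, 1.2, -1.4]
finger_gap: 0.27
tcp [0.4459 0.3273 0.1953] yaw jaw deg 57.81 down err [ 4.e-04  2.e-04 -1.e+00] t 22.0333 shift cm [ 0.1  -9.47 -0.01] F [-0.7  1.2 -1.4] gap 0.2696496761253181
rod side pred tip [[137.62494363 179.00306787]] top [[130.71495885 142.31415948]] hole centre side [[135.10126267 163.35307671]]
pred axis [[137.6, 179.0], [136.2, 171.6], [134.8, 164.0], [133.3, 156.3], [131.9, 148.4]]
```

View pics/r3.png

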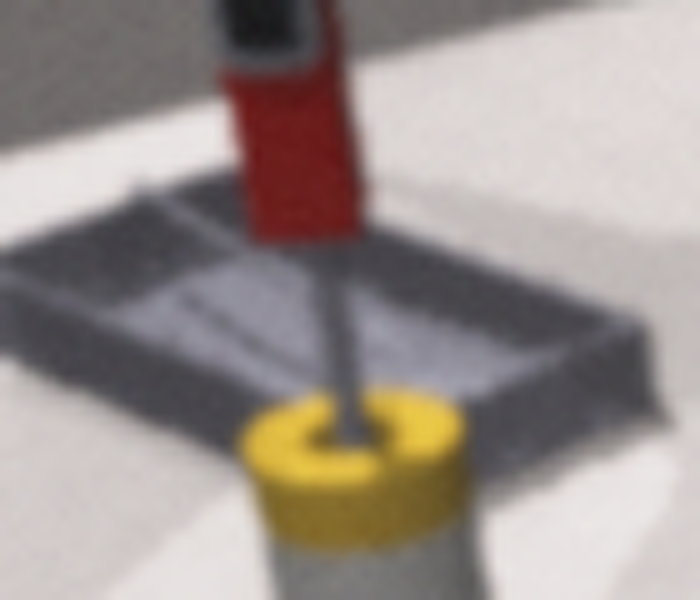

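The rod enters the hole at crop x≈352, with the hole spanning 302–400 (centre 351), and the jar hasn't moved. I'll let it settle and hand in.

```bash
python3 -m jog '[[[0,0,0],0],[[0,0,0],0],[[0,0,0],0],[[0,0,0],0],[[0,0,0],0],[[0,0,0],0]]'
python3 - <<'E'
from m import *
go([.4466,.3267,.195]); print(np.abs(manip.sense()['qd']).max())
s=snap('side'); m,c=blobs(s,(20,110,60),(35,255,255),(110,155,160,200),10); print('cap bb',[bb(x) for x in c[:2]])
print(workorder.sign_off())
E
```

```text
t: 22.63
tcp_pos: [0.4457, 0.3272, 0.1951]
tool_rot: [0.679, -0.196, 0.196, -0.679]
force: [-0.3, 0.7, -1.7]
finger_gap: 0.27
tcp [0.4457 0.3272 0.1951] yaw jaw deg 57.81 down err [-0. -0. -1.] t 22.6333 shift cm [0.1  0.01 0.01] F [-0.3  0.7 -1.7] gap 0.26992987628711795
0.0011518751617546543
cap bb [array([124, 159, 146, 174], dtype=int32)]
the job is handed in; nothing more can be done
None
```

I set the yellow-capped jar on the seat and let go. Then I lifted the probe from its holder and lowered its rod through the cap hole. I handed the job in at about t = 22.7 s, still holding the probe; no verdict was reported.

Last checks:
- **Jar:** the cap is in the same image position as right after it was placed, upright and within about 1 mm of the seat centre.
- **Probe:** the rod looks centred in the hole to within about 1 mm in the side view. Its tip is about 42 mm below the cap top, worked out from the arm's position rather than seen. Joint speeds were about 0.001 rad/s, and the wrist force showed no sign of contact, only the probe's weight.
- **Limit of the check:** the gripper hides the hole from the top camera. Along the side camera's line of sight, centring rests on the arm's position readings, which agree with where the jar was set down to about 1 mm.
- **Other things:** the green look-alike probe fell over by itself early on, with the arm nowhere near it. I did not re-measure the red- and blue-capped jars, the dishes or the tip box at the end. The arm passed well above them, and they looked undisturbed in the later side views.

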